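# Fit the transport lock of a microscope stage

## Task

Get the microscope stage ready for transport: lift the lock plate up off its hooks and stand it all the way down in the fork beside the stage, lowering it rather than dropping it. Then push the lock pin that waits in the saddle through the fork and the plate until its head is fully home against the saddle. Leave the other things on the bench where they are.

Things in the scene. Friction and masses are not known exactly. Their poses are not given: they have to be found in the camera images.
- lock_plate: Upright aluminium plate, 10 mm thick (its x), 60 mm wide (y), 100 mm high, with a steel crossbar (along y, 10 mm thick, 110 mm long, at z 100 mm) and a grip tab on top. 0.25 kg. Origin: middle of the lower edge; z up. An 18 mm pin hole runs along x at z 30 mm. Same both ways round. At the start the crossbar hangs in the rack's two hooks; lifted straight up 130 mm it clears the posts too.
- plate_grip (a point): Point in the plate's grip tab, 137 mm above the plate's lower edge, axes as the plate's. The tab is 10 mm thick (x), 40 mm wide (y) and reaches from 37 mm below this point (the crossbar's axis) to 18 mm above it. Good to grip here from above, fingers closing across the thickness.
- rack: Fixed steel base plate 120 x 150 x 10 mm with two posts 138 mm high at x 50, y +-45 mm. From each a hook of 8 mm wire runs to -x: a shallow V, lowest at x 0, y +-45 mm, with a lip 12 mm higher at x -22 mm. Origin: at bench level below the V's lowest points; z up. The hung plate has the rack's x and y directions; its crossbar is at 120 mm, its lower edge 20 mm above the bench.
- stage_unit: Fixed. White base 100 (x) x 190 (y) x 20 mm with, in a row along y, deck, saddle and fork. Beside it, at x 55 to 175, y -65 to 65 mm, the black-topped microscope stage, 60 mm high. Origin: base centre at bench level; z up. Pin axis: along y at x 0, z 50 mm. Fork: two aluminium ears 80 mm wide at y 41 to 53 and 67 to 79 mm, 80 mm high, with 17 mm holes on the pin axis.
- pocket (a point): Floor centre of the pocket between the ears: x 0, y 60, z 20 mm of the stage unit, same axes. Pocket 64 mm (x) by 14 mm (y), 60 mm deep, open above, with a flared lip reaching 70 mm above this point. The plate belongs in it upright, its origin here, its thickness (its x) along the stage unit's y, either way round; its hole then lines up with the ears' holes.
- saddle_end (a point): Pin-axis point at the saddle's -y end: x 0, y -9, z 50 mm of the stage unit, same axes. The pin is home when its origin is here. Saddle: U channel for the shank from here to the fork (50 mm), walls as high as this point. Deck: level, 40 mm wide, 12 mm below this point, from here 86 mm to -y; the pin's head slides on it. Nothing stands beyond the deck's -y end.
- lock_pin: Steel pin lying along the stage unit's y, 0.13 kg. Shank 14 mm thick, 100 mm long from the origin to +y, tip tapered; head a disc 24 mm wide, 6 mm thick, on the -y side. Origin: on the axis, head's underside. May roll. Starts in the saddle, head on the deck, 44 to 66 mm short of home. Slides easily (1 to 3 N) if its head is pushed to +y, as by closed fingertips; stops hard when home.
- objective: Bystander: steel objective lens standing on the stage, 32 mm diameter, 46 mm high. Origin: underside.
- dish: Bystander: clear closed dish, 57 mm diameter, 15 mm high. Origin: underside.
- slide_box: Bystander: grey slide box, 85 x 50 x 26 mm. Origin: underside.
- reagent: Bystander: amber bottle, 64 mm diameter, 130 mm high. Origin: underside.
- beaker: Bystander: glass beaker, 72 mm diameter, 85 mm high. Origin: underside.
- driver: Bystander: screwdriver lying on the bench near the robot. Origin: underside, mid-length.
- jar: Bystander: white jar, 60 mm diameter, 70 mm high. Origin: underside.
Things that resemble listed ones, but are neither listed nor needed, are in the scene too. Of the things that look like the lock_pin, the middle-sized one is meant.

How it is judged:
By the outcome, as a careful person would: the job done as asked, in the order asked, and still so for the second after the job is handed in, with the robot touching nothing.
It also fails if it takes over 59 s, if anything falls off the work surface, if the arm or the gripper's body presses on something with over 40 N, if the wrist force passes 120 N, or if a joint passes its speed limit or range.

## Robot

A 6-joint arm with a two-finger parallel gripper is mounted at the origin on the work surface. World frame = base frame: x ahead of the robot, y to its left, z up, the work surface at z = 0. Lengths are in m, angles in rad, forces in N, time in s.
With the tool pointing down it reaches from about 0.35 to 0.975 m from the base axis. Payload 4.9 kg.
Tool frame: the origin (TCP) lies midway between the tips of the shut fingers; the grasp point (between the pads) lies 19 mm behind it; z points along the fingers, y is the line along which they close (so a half turn about z gives the same grasp; the last joint's range is limited). The gripper opens to 85 mm and grips with 20 to 120 N. Pads are 22 mm wide; open, the fingers measure 114 mm over their backs; the gripper's body (76 mm by 85 mm) begins 54 mm behind the grasp point. The pads swing forward as they close: fully open they stand 13 mm farther back than shut.
Start: joints at [-1.409, 0.053, 1.613, -0, 1.476, -0.119], TCP at [0.173, -0.601, 0.231] pointing down, gripper open.
Joint ranges: [-3.01, 3.01], [-1.01, 2.22], [0.06, 2.58], [-1.02, 4.17], [0.09, 2.62], [-3.14, 3.14]. Speed limits (rad/s): [2.57, 2.57, 3.14, 3.14, 3.14, 3.14].

## Interface

Orientations are given as a rotation vector (axis times angle).
In Python, from station import ctrl, optics, job gives the robot as it stands.
- The arm moves only by the shell command python3 -m jog 'ROWS' [OPENING] [FORCE]. ROWS is JSON, a list of rows, each a list of 2 entries, a list of its own where there are three numbers: the shift along the tool's x, y, z in m, then the turn, a rotation vector about the tool's x, y, z in rad. A call has 1 to 5 rows; each row is the pose to reach, as a shift and turn from the pose commanded when the call began, along the tool's axes at that moment; what a row does not reach only later rows make up. A row lasts 1/10 s, in which the tool goes at most 50 mm and 8.59 degrees, less where a joint would pass 70% of its speed; a pose out of reach is approached as far as the arm can. A call with a gripper value outside its range is refused whole. OPENING is the opening, from 0 (shut) to 1 (fully open), set as the call begins (- or left out, the last holds). The fingers move at their own pace and stop on an object; FORCE is the grip in N (left out, the last holds). Time passes only in rows, so rows that repeat a pose let the fingers close. It gives the time, the measured TCP pose, the force, the opening and the grip force at its end, in the units of the state.
- ctrl.get_obs(): the state, without advancing time (a new reading comes with each control period).
- optics.get_image(name): name is "side" or "top" or "wrist"; returns a dict with "image" (420x560x3 uint8, blue, green, red), "fx", "fy", "cx", "cy" (pixels), "rvec" (rotation vector, rad) and "tvec" (3), from world to camera coordinates, as OpenCV has them; the wrist camera has in their place "mount" (4x4, takes a point from camera to tool coordinates, whose origin is the TCP and whose axes are the flange's). Camera axes: x right, y down, z forward; pixel columns grow to the right and rows downward; lengths in m; the calibration is good to about 2 mm. A picture is of the moment at which its call begins: read the wrist's pose just before it. There is no depth.
- job.finish_job(): hands the job in; it is judged then, once.
The state is a dict: "t": time; "q": joint angles; "dq": joint speeds; "effort": joint torques, N m; "tool_pos": TCP position; "tool_rot": TCP orientation; "contact_force": force on the tool from outside, world axes, zero at the start; "wrist_torque": the same for the moment, N m; "opening": finger opening in m; "grip_force": force on a finger pad.
Only numpy, scipy, OpenCV 4.12 (cv2) and the standard library are available. Lean on these libraries where they do the work, as an engineer would, in place of code of your own. Each camera call takes 0.05 s, during which the arm holds its last target. There are 200 camera calls.

## Working session

There is one attempt and no reset: what is moved stays moved. The work goes in short steps, Python scripts to look and compute and a shell command to move; the robot and the scene stay as the last step left them, time stands still between calls to the robot, and variables do not carry over. Pictures are saved under pics/ and viewed, at most 10 in all, crops included, and the job is handed in when it is done.

```bash
mkdir -p pics
python3 - <<'E'
from station import ctrl, optics
import cv2,pickle
o=ctrl.get_obs(); print(o)
for n in ("top","side"):
    d=optics.get_image(n); pickle.dump(d,open(f"pics/{n}0.pkl","wb")); cv2.imwrite(f"pics/{n}0.png",cv2.resize(d["image"],(800,600),interpolation=cv2.INTER_CUBIC))
    print({k:v for k,v in d.items() if k!="image"})
E
```

```text
{'t': 0.0, 'q': array([-1.40899937e+00,  5.33348681e-02,  1.61429825e+00,  3.63436281e-05,
        1.47598142e+00, -1.19014872e-01]), 'dq': array([-7.23198055e-04, -5.91006099e-04,  7.11872188e-04, -1.75475206e-03,
        7.12807664e-05,  8.96492537e-04]), 'effort': array([ 7.81896506e-04, -3.93678296e+01, -3.70175064e+01, -3.86977251e-05,
        6.99349330e-03,  3.57661687e-07]), 'tool_pos': array([ 0.17311079, -0.59990425,  0.2300741 ]), 'tool_rot': array([-3.10867557e+00, -4.39361924e-01,  1.11113536e-05]), 'contact_force': array([ 0.00123497, -1.10452432,  0.26294727]), 'wrist_torque': array([ 0.012351  ,  0.02318858, -0.04710497]), 'grip_force': 0.0, 'opening': 0.08577591235055144}
{'fx': 412.22602623843744, 'fy': 412.22602623843744, 'cx': 274.7072716842585, 'cy': 211.15059432479788, 'rvec': array([ 2.11608897, -2.13110325,  0.17788234]), 'tvec': array([0.01007848, 0.44393211, 1.2908978 ])}
{'fx': 490.3803173947546, 'fy': 490.3803173947546, 'cx': 280.49997743961126, 'cy': 209.82107555986224, 'rvec': array([ 0.07550532, -2.73476899,  1.43872826]), 'tvec': array([0.41672079, 0.11478612, 1.35687863])}
```

View pics/top0.png

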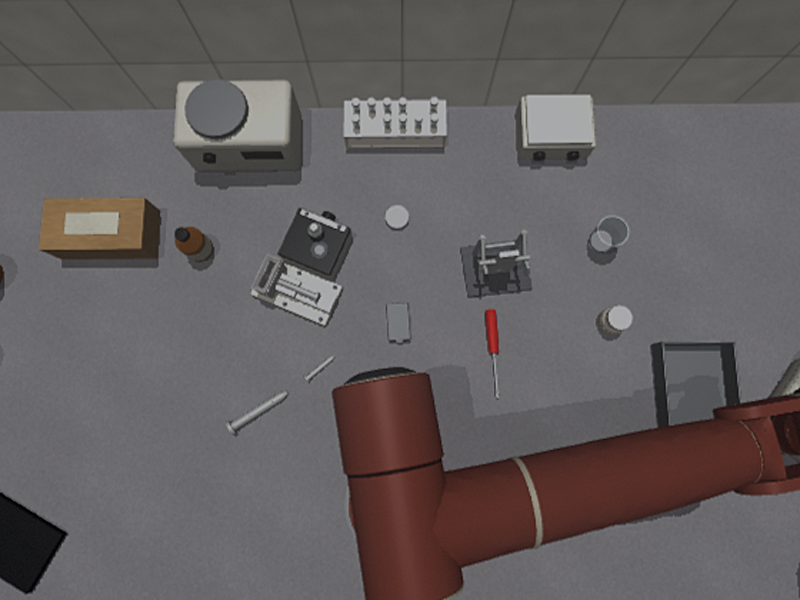

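View pics/side0.png

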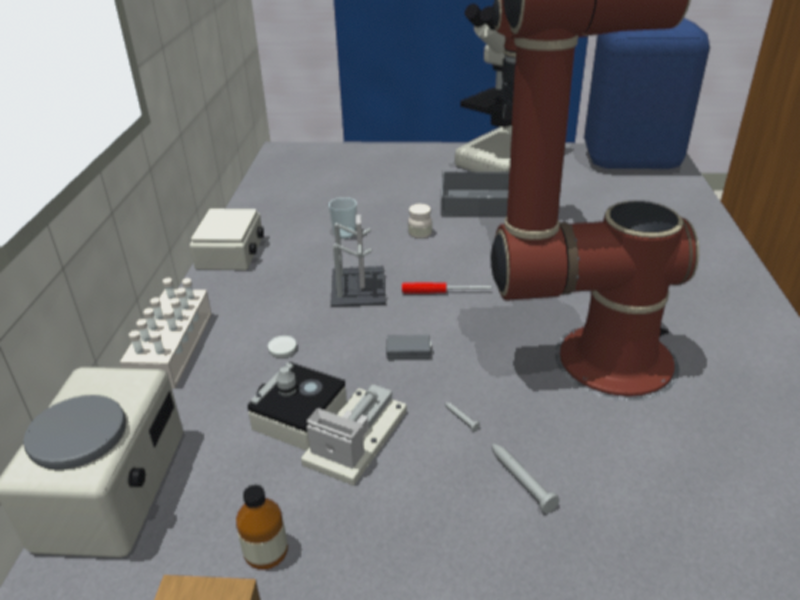

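The top view shows the rack at about (500,262) and the stage unit at (300,285). There are three pin-like things: the one in the saddle (300,290), a small loose one (320,368) and a large loose one (257,412). The saddle one is the middle-sized one and is the pin I want. The side view shows the rack at (357,265) and the fork at (337,430). Next is a close crop montage.

Run:
```python
import cv2,pickle,numpy as np
t=pickle.load(open("pics/top0.pkl","rb"))["image"]; s=pickle.load(open("pics/side0.pkl","rb"))["image"]
# each crop 80x60 native -> 400x300 (x5)
def c(im,u,v): return cv2.resize(im[v:v+60,u:u+80],(400,300),interpolation=cv2.INTER_CUBIC)
cv2.imwrite("pics/m0.png",np.vstack([np.hstack([c(t,310,155),c(t,170,172)]),np.hstack([c(s,210,150),c(s,208,268)])]))
```

```text
(no output)
```

View pics/m0.png

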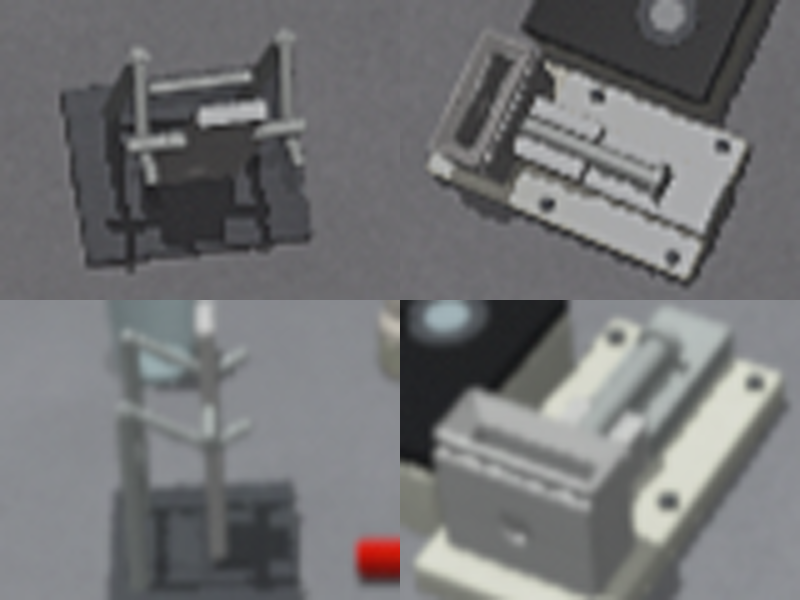

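The crop confirms it. The plate hangs with its crossbar ends at (128,143) and (305,124) and its tab at (232,112), and the posts are behind it towards +x. The saddle pin runs from (525,130) to its head at (660,180), and the pocket centre is about (487,98).

```bash
cat > h.py <<'E'
import numpy as np,cv2,pickle
from scipy.optimize import least_squares
from scipy.spatial.transform import Rotation as R
def proj(d,P):
    K=np.array([[d["fx"],0,d["cx"]],[0,d["fy"],d["cy"]],[0,0,1]])
    P=np.atleast_2d(P); c=R.from_rotvec(d["rvec"]).apply(P)+d["tvec"]
    p=c@K.T; return p[:,:2]/p[:,2:]
def wristcam(d,o):
    T=np.eye(4);T[:3,:3]=R.from_rotvec(o["tool_rot"]).as_matrix();T[:3,3]=o["tool_pos"]
    M=np.linalg.inv(T@d["mount"]); d=dict(d); d["rvec"]=R.from_matrix(M[:3,:3]).as_rotvec(); d["tvec"]=M[:3,3]; return d
def place(p,L): # x,y,yaw
    L=np.atleast_2d(np.array(L,float)); c,s=np.cos(p[2]),np.sin(p[2])
    return L@np.array([[c,s,0],[-s,c,0],[0,0,1]])+[p[0],p[1],0]
def fit(obs,p0): # obs: list of (cam, local points, pixels)
    f=lambda p:np.concatenate([(proj(d,place(p,L))-px).ravel() for d,L,px in obs])
    r=least_squares(f,p0,loss="soft_l1"); return r.x,r.fun.reshape(-1,2)
def load(n): return pickle.load(open(f"pics/{n}.pkl","rb"))
E
python3 - <<'E'
from h import *
np.set_printoptions(precision=3,suppress=True)
t,s=load("top0"),load("side0")
a=lambda off,sub,P:(np.array(P,float)-sub)/5+np.array(off)-.4
o=[(t,[[0,55,.12e3],[0,-55,120],[0,0,175],[50,45,138],[50,-45,138]],a((310,155),(0,0),[[128,143],[305,124],[232,112],[140,52],[286,36]])),
   (s,[[0,55,120],[0,0,175]],a((210,150),(0,300),[[210,437],[206,302]]))]
o=[(d,np.array(L)/1000,p) for d,L,p in o]
print(fit(o,[.6,-.1,0]))
o=[(t,[[50,-95,20],[-50,-95,20],[-50,95,20],[0,60,90]],a((170,172),(400,0),[[748,145],[690,275],[430,162],[487,98]])),
   (s,[[-50,-95,20],[0,79,50],[50,95,20]],a((208,268),(400,300),[[780,375],[515,528],[418,555]]))]
o=[(d,np.array(L)/1000,p) for d,L,p in o]
print(fit(o,[.6,.3,-.4]))
for d in(t,s):print(-R.from_rotvec(d["rvec"]).inv().apply(d["tvec"]))
E
```

```text
(array([ 0.521, -0.235,  0.1  ]), array([[ 0.234, -0.029],
       [ 0.493, -0.029],
       [ 0.579, -0.384],
       [-0.28 ,  0.486],
       [-0.098,  0.565],
       [-0.315,  0.739],
       [-0.24 ,  2.834]]))
(array([ 0.479,  0.228, -0.413]), array([[ 0.818, -0.808],
       [-0.134,  0.837],
       [-0.579,  0.901],
       [-0.603, -0.638],
       [ 1.5  , -0.854],
       [-0.038, -0.707],
       [-1.499,  0.524]]))
[ 0.209 -0.006  1.349]
[0.326 1.078 0.871]
```

```bash
cat >> h.py <<'E'
def delta(pos,psi,o=None):
    if o is None:
        from station import ctrl; o=ctrl.get_obs()
    c,s=np.cos(psi),np.sin(psi)
    T=np.array([[-s,c,0],[c,s,0],[0,0,-1]]).T
    C=R.from_rotvec(o["tool_rot"])
    print("shift",np.round(C.inv().apply(np.array(pos)-o["tool_pos"]),4),"turn",np.round((C.inv()*R.from_matrix(T)).as_rotvec(),4),"t",o["t"])
E
python3 -c "
from h import *
delta([.50,-.235,.33],.10)"
```

```text
shift [ 0.4153 -0.2603 -0.0993] turn [-0.0014 -0.0015 -1.39  ] t 0.1
```

```bash
python3 -m jog '[[[0.02,-0.01,-0.045],[0,0,-0.14]],[[0.045,-0.025,-0.085],[0,0,-0.28]],[[0.085,-0.05,-0.1],[0,0,-0.42]],[[0.125,-0.075,-0.1],[0,0,-0.56]],[[0.165,-0.1,-0.1],[0,0,-0.7]]]' 0.5 40; python3 -c "
from h import *
delta([.50,-.235,.33],.10)"
```

```text
t: 0.6
tool_pos: [0.3049, -0.4575, 0.332]
tool_rot: [2.766, 1.486, 0.0]
contact_force: [0.3, 0.1, -0.8]
opening: 0.0428
grip_force: 0.0
shift [0.2932 0.0398 0.0019] turn [ 0.001  0.001 -0.685] t 0.6
```

```bash
python3 -m jog '[[[0.048,0.007,0],[0,0,-0.137]],[[0.096,0.013,0],[0,0,-0.274]],[[0.144,0.02,0],[0,0,-0.411]],[[0.19,0.026,0],[0,0,-0.548]],[[0.235,0.032,0.002],[0,0,-0.685]]]'; python3 -m jog '[[[0.03,-0.04,0],[0,0,0]],[[0.03,-0.04,0],[0,0,0]],[[0.03,-0.04,0],[0,0,0]]]'
python3 - <<'E'
from h import *
from station import ctrl,optics
o=ctrl.get_obs(); d=wristcam(optics.get_image("wrist"),o); pickle.dump(d,open("pics/w1.pkl","wb"))
cv2.imwrite("pics/w1.png",cv2.resize(d["image"],(800,600),interpolation=cv2.INTER_CUBIC))
print(o["tool_pos"],-R.from_rotvec(d["rvec"]).inv().apply(d["tvec"]))
delta([.50,-.235,.33],.10)
E
```

```text
t: 1.1
tool_pos: [0.4623, -0.2794, 0.3292]
tool_rot: [2.107, 2.33, 0.0]
contact_force: [0.7, 0.1, -1.0]
opening: 0.0426
grip_force: 0.0
t: 1.4
tool_pos: [0.4184, -0.2546, 0.3289]
tool_rot: [2.113, 2.325, -0.0]
contact_force: [0.5, -0.4, -0.3]
opening: 0.0427
grip_force: 0.0
[ 0.41837546 -0.25459803  0.32891841] [ 0.41228991 -0.18264731  0.47262089]
shift [ 0.0126  0.0828 -0.0003] turn [ 0.0009  0.001  -0.0054] t 1.45
```

View pics/w1.png

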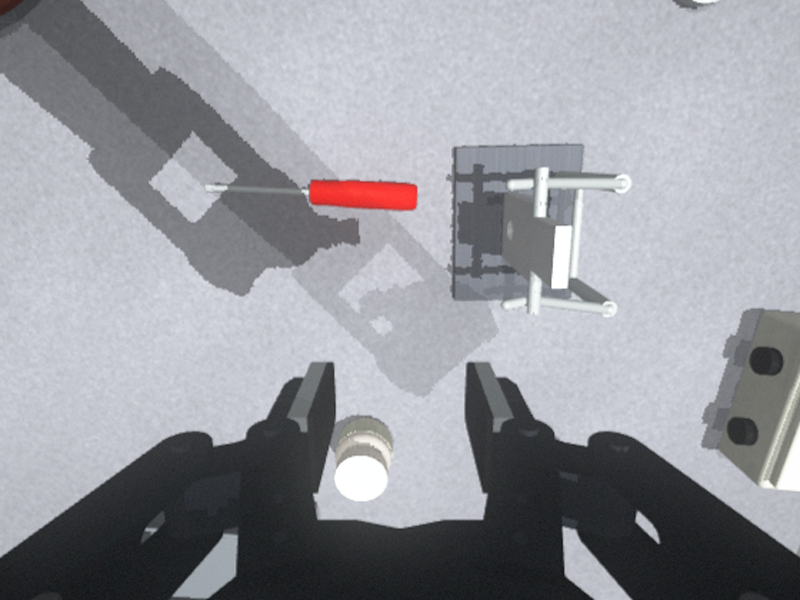

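The wrist view shows the crossbar ends at about (541,170) and (534,312), the tab top centred at (563,254), and the post tops at (624,183) and (609,309).

Run:
```python
from h import *
np.set_printoptions(precision=4,suppress=True)
w=load("w1"); sc=lambda P:(np.array(P)+.5)*.7-.5
o=[(w,np.array([[0,55,120],[0,-55,120],[0,20,175],[0,-20,175],[50,45,138],[50,-45,138]])/1e3,sc([[541,170],[534,312],[563,222],[561,287],[624,183],[609,309]]))]
p,r=fit(o,[.52,-.235,.1]);print(p,r)
delta([p[0],p[1],.24],p[2])
```

```text
[ 0.5213 -0.2329  0.1121] [[ 1.598  -1.7361]
 [-0.2287  0.7858]
 [ 1.3394  3.3389]
 [-0.7588  0.916 ]
 [-0.8652 -0.8808]
 [-0.2221 -1.5679]]
shift [0.0128 0.1041 0.0897] turn [ 0.0009  0.001  -0.0175] t 1.45
```

```bash
python3 -m jog '[[[0.006,0.045,0],[0,0,-0.007]],[[0.013,0.09,0],[0,0,-0.013]],[[0.013,0.104,0.03],[0,0,-0.013]],[[0.013,0.104,0.075],[0,0,-0.013]],[[0.013,0.104,0.1],[0,0,-0.013]]]';  python3 - <<'E'
from h import *
from station import ctrl,optics
o=ctrl.get_obs(); d=wristcam(optics.get_image("wrist"),o); pickle.dump(d,open("pics/w2.pkl","wb"))
cv2.imwrite("pics/w2.png",cv2.resize(d["image"],(800,600),interpolation=cv2.INTER_CUBIC))
print(o["tool_pos"])
delta([.521,-.2335,.14],.107)
E
```

```text
t: 1.95
tool_pos: [0.5211, -0.2328, 0.2261]
tool_rot: [-2.097, -2.335, 0.001]
contact_force: [0.4, 0.5, -0.5]
opening: 0.0425
grip_force: 0.0
[ 0.52113155 -0.23280969  0.22607339]
shift [-0.0024  0.0023  0.0816] turn [-0.0079 -0.0061 -0.    ] t 2.0
```

View pics/w2.png

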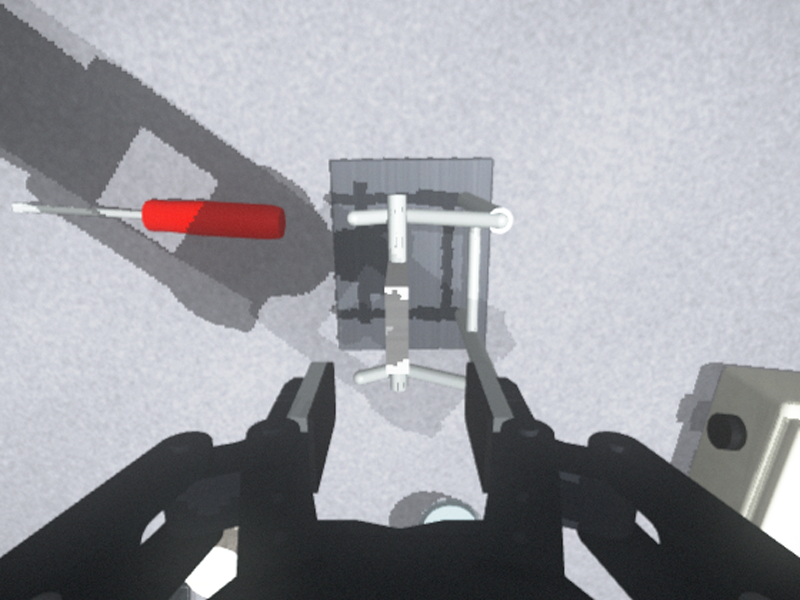

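The tab top spans (397,287) to (398,375), centred between the fingers. The crossbar ends are at (397,195) and (399,390).

Run:
```python
from h import *
np.set_printoptions(precision=4,suppress=True)
w=load("w2"); sc=lambda P:(np.array(P)+.5)*.7-.5
o=[(w,np.array([[0,55,120],[0,-55,120],[0,20,175],[0,-20,175]])/1e3,sc([[397,195],[399,390],[397,286],[398,375]]))]
p,r=fit(o,[.52,-.235,.1]);print(p,r)
delta([p[0],p[1],.14],p[2])
```

```text
[ 0.5206 -0.2331  0.116 ] [[ 0.0947  0.2387]
 [ 0.1051 -1.2699]
 [-0.0655  1.5321]
 [-0.0934 -0.6704]]
shift [-0.002   0.002   0.0816] turn [-0.0079 -0.0062 -0.009 ] t 2.0
```

```bash
python3 -m jog '[[[-0.0005,0.001,0.03],[0,0,-0.005]],[[-0.0005,0.001,0.06],[0,0,-0.008]],[[-0.0005,0.001,0.08],[0,0,-0.008]],[[-0.0005,0.001,0.086],[0,0,-0.008]],[[-0.0005,0.001,0.086],[0,0,-0.008]]]'; python3 -c "
from h import *
delta([.5206,-.2333,.14],.114)"; python3 -m jog '[[[0,0,0],[0,0,0]],[[0,0,0],[0,0,0]],[[0,0,0],[0,0,0]],[[0,0,0],[0,0,0]],[[0,0,0],[0,0,0]]]' 0 60;python3 -c "
from h import *
delta([.5206,-.2333,.14],.114)"
```

```text
t: 2.5
tool_pos: [0.5223, -0.2335, 0.1435]
tool_rot: [-2.09, -2.345, 0.0]
contact_force: [-1.1, -0.1, -0.5]
opening: 0.0426
grip_force: 0.0
shift [ 0.0004 -0.0016  0.0035] turn [-0.0002 -0.0002  0.001 ] t 2.5
t: 3.0
tool_pos: [0.5223, -0.2337, 0.1462]
tool_rot: [2.088, 2.345, -0.002]
contact_force: [-4.3, -0.6, 6.1]
opening: 0.0093
grip_force: 59.5
shift [ 0.0006 -0.0017  0.0062] turn [0.0004 0.0023 0.002 ] t 3.0
```

```bash
python3 -m jog '[[[0,0,-0.015],[0,0,0]],[[0,0,-0.04],[0,0,0]],[[0,0,-0.075],[0,0,0]],[[0,0,-0.115],[0,0,0]],[[0,0,-0.155],[0,0,0]]]'; python3 -m jog '[[[0,0,-0.015],[0,0,0]],[[0,0,-0.02],[0,0,0]],[[0,0,-0.02],[0,0,0]]]'; python3 -c "
from h import *
p=[.479,.228,-.413]
print(place(p,[[0,60,20]])/1) if 0 else None
P=place(p,[[0,.06,.02]])[0];print(P)
delta([P[0],P[1],.32],p[2]+np.pi/2)"
```

```text
t: 3.5
tool_pos: [0.5218, -0.2323, 0.3003]
tool_rot: [2.089, 2.347, 0.001]
contact_force: [1.2, 0.1, -2.7]
opening: 0.009
grip_force: 58.6
t: 3.8
tool_pos: [0.5218, -0.2325, 0.3175]
tool_rot: [-2.088, -2.346, 0.0]
contact_force: [-0.3, 0.1, -3.1]
opening: 0.0088
grip_force: 58.8
[0.50308153 0.28295525 0.02      ]
shift [ 0.5142  0.0411 -0.0022] turn [-2.0000e-04 -1.0000e-03 -1.0417e+00] t 3.8
```

```bash
python3 -m jog '[[[0.03,0.002,0],[0,0,-0.06]],[[0.07,0.006,0],[0,0,-0.15]],[[0.11,0.009,0],[0,0,-0.25]],[[0.15,0.012,0],[0,0,-0.35]],[[0.19,0.015,0],[0,0,-0.45]]]';python3 -c "
from h import *
delta([.50,.14,.32],-.413+np.pi/2)"
```

```text
t: 4.3
tool_pos: [0.5135, -0.0406, 0.3145]
tool_rot: [-1.505, -2.751, 0.002]
contact_force: [1.3, -0.3, -2.7]
opening: 0.0088
grip_force: 58.8
shift [ 0.1594  0.086  -0.0052] turn [-0.0025 -0.0052 -0.5881] t 4.3
```

```bash
python3 -m jog '[[[0.032,0.017,0],[0,0,-0.12]],[[0.067,0.036,0],[0,0,-0.25]],[[0.105,0.056,0],[0,0,-0.38]],[[0.14,0.076,0],[0,0,-0.51]],[[0.157,0.085,-0.004],[0,0,-0.588]]]'; python3 -m jog '[[[0,0,0],[0,0,0]],[[0,0,0],[0,0,0]],[[0,0,0],[0,0,0]]]'
python3 - <<'E'
from h import *
from station import ctrl,optics
o=ctrl.get_obs(); d=wristcam(optics.get_image("wrist"),o); pickle.dump(d,open("pics/w3.pkl","wb"))
cv2.imwrite("pics/w3.png",cv2.resize(d["image"],(800,600),interpolation=cv2.INTER_CUBIC))
print(o["tool_pos"])
E
```

```text
t: 4.8
tool_pos: [0.5005, 0.1385, 0.3179]
tool_rot: [-0.638, -3.069, 0.002]
contact_force: [-0.2, -0.1, -3.2]
opening: 0.0094
grip_force: 59.0
t: 5.1
tool_pos: [0.5021, 0.1349, 0.3205]
tool_rot: [-0.652, -3.071, 0.002]
contact_force: [0.4, 0.2, -3.1]
opening: 0.0091
grip_force: 59.0
[0.50210738 0.134934   0.32053405]
```

View pics/w3.png

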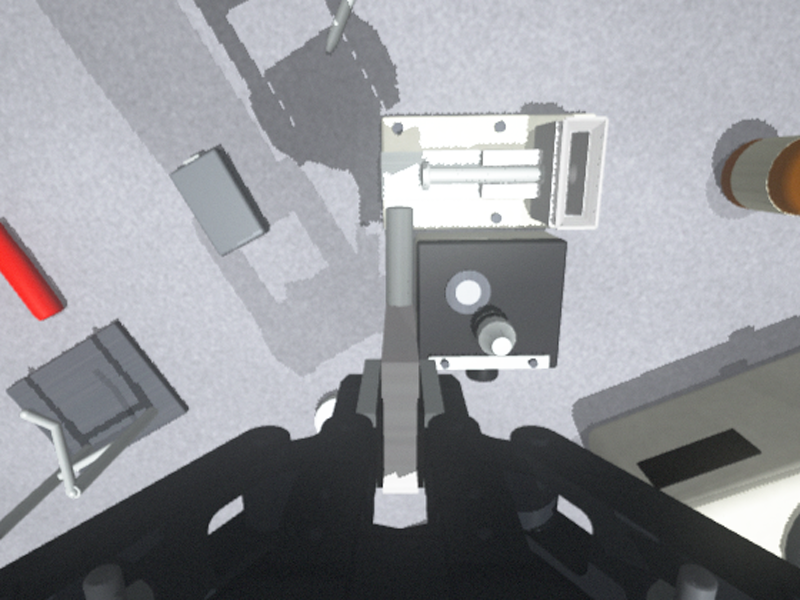

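The plate is held upright. The stage unit shows clearly, with the lip's outer corners at about (561,115), (607,116), (600,228) and (551,228), and the pin head at (426,175). I'll enlarge this for the fit.

Run:
```python
from h import *
d=load("w3"); cv2.imwrite("pics/w3c.png",cv2.resize(d["image"][70:190,265:425],(800,600),interpolation=cv2.INTER_CUBIC))
```

```text
(no output)
```

View pics/w3c.png

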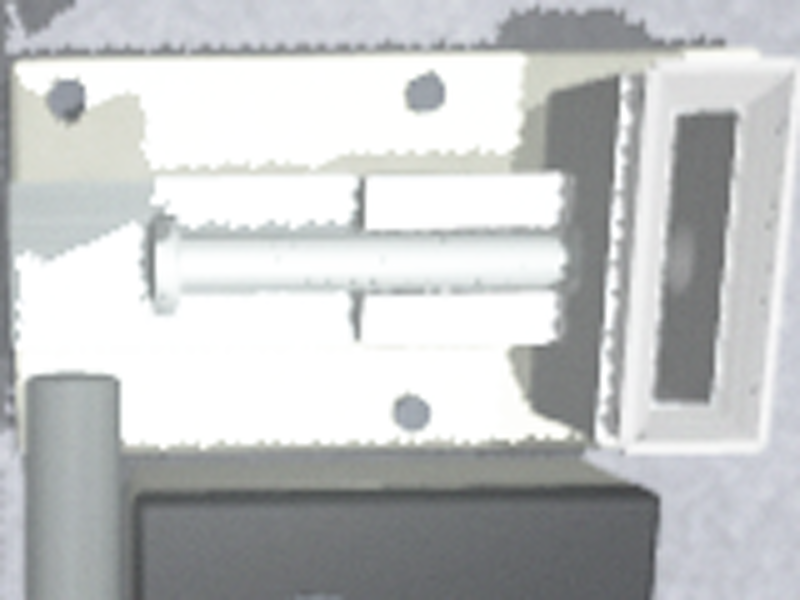

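Run:
```python
from h import *
np.set_printoptions(precision=4,suppress=True)
w=load("w3"); sc=lambda P:(np.array(P)+.5)/5-.5+[265,70]
t,s=load("top0"),load("side0")
a=lambda off,sub,P:(np.array(P,float)-sub)/5+np.array(off)-.4
L=np.array([[-50,-95,20],[50,-95,20],[-32,53,80],[-32,67,80],[32,67,80],[32,53,80],[0,60,90]])/1e3
o=[(w,L,sc([[12,62],[20,445],[678,112],[740,110],[712,403],[655,403],[710,256]]))]
p,r=fit(o,[.479,.228,-.413]);print(p,r)
o2=o+[(t,np.array([[50,-95,20],[-50,-95,20],[-50,95,20],[0,60,90]])/1e3,a((170,172),(400,0),[[748,145],[690,275],[430,162],[487,98]])),
   (s,np.array([[-50,-95,20],[0,79,50],[50,95,20]])/1e3,a((208,268),(400,300),[[780,375],[515,528],[418,555]]))]
print(fit(o2,p)[0])
# pin head: solve for y along axis
f=lambda y:(proj(w,place(p,[[0,y[0],.05]]))-sc([[181,262]])).ravel()
q=least_squares(f,[-.06]);print("pin y",q.x,q.fun)
print(place(p,[[0,.06,.02]]))
# check held plate: crossbar end in stage frame orientation. tool pose:
```

```text
[ 0.4789  0.232  -0.4061] [[-0.2844 -1.1925]
 [-0.1079  1.8941]
 [-0.1693 -0.6117]
 [ 0.2492 -0.3878]
 [ 0.3131  0.0576]
 [-0.5022  0.212 ]
 [ 0.4261  0.957 ]]
[ 0.4789  0.2317 -0.4049]
pin y [-0.0537] [0.0019 0.1454]
[[0.5026 0.2872 0.02  ]]
```

Run:
```python
from h import *
np.set_printoptions(precision=4,suppress=True)
w=load("w3"); M=np.linalg.inv(w["mount"])
def pj(P):
    c=M@np.append(P,1); return np.array([w["fx"]*c[0]/c[2]+w["cx"],w["fy"]*c[1]/c[2]+w["cy"]])
sc=lambda P:(np.array(P)+.5)/5-.5+[265,70]
# crossbar end seen top edge: left/right extremes at end, at bar axis height
print("pred end",pj([.055,0,.026]),"seen",sc([72,374]))
print("px per mm",pj([.056,0,.026])-pj([.055,0,.026]),pj([.055,.001,.026])-pj([.055,0,.026]))
print("pred bar near tab",pj([.022,0,.026]), "lower edge",pj([.03,0,.126]))
print("tip mid",pj([0,0,0]))
```

```text
pred end [278.184  145.3423] seen [279.  144.4]
px per mm [-0.0034 -2.0085] [ 1.9778 -0.0006]
pred bar near tab [278.2912 208.035 ] lower edge [278.9007 164.5735]
tip mid [278.0884 267.499 ]
```

```bash
python3 -c "
from h import *
delta([.5029,.2866,.236],-.405+np.pi/2)"
```

```text
shift [0.061  0.139  0.0849] turn [-0.0013 -0.0017 -0.0139] t 5.15
```

```bash
python3 -m jog '[[[0.012,0.028,0],[0,0,-0.006]],[[0.028,0.065,0],[0,0,-0.014]],[[0.045,0.102,0],[0,0,-0.014]],[[0.057,0.13,0.01],[0,0,-0.014]],[[0.061,0.139,0.04],[0,0,-0.014]]]'; python3 -m jog '[[[0,0,0.03],[0,0,0]],[[0,0,0.045],[0,0,0]],[[0,0,0.045],[0,0,0]],[[0,0,0.045],[0,0,0]],[[0,0,0.045],[0,0,0]]]'
python3 - <<'E'
from h import *
from station import ctrl,optics
o=ctrl.get_obs(); d=wristcam(optics.get_image("wrist"),o); pickle.dump(d,open("pics/w4.pkl","wb"))
s=optics.get_image("side"); t=optics.get_image("top")
pickle.dump((d,s,t),open("pics/all4.pkl","wb"))
r=lambda im:cv2.resize(im,(400,300),interpolation=cv2.INTER_CUBIC)
cv2.imwrite("pics/m4.png",np.vstack([cv2.resize(d["image"][50:260,140:420],(800,600),interpolation=cv2.INTER_CUBIC)[:300],np.hstack([r(s["image"][250:350,195:328]),r(t["image"][165:225,165:245])])]))
cv2.imwrite("pics/w4.png",cv2.resize(d["image"],(800,600),interpolation=cv2.INTER_CUBIC))
delta([.5029,.2866,.236],-.405+np.pi/2)
E
```

```text
t: 5.65
tool_pos: [0.5048, 0.2899, 0.2855]
tool_rot: [0.626, 3.073, 0.008]
contact_force: [0.5, -1.3, -2.9]
opening: 0.0093
grip_force: 59.4
t: 6.15
tool_pos: [0.5042, 0.2875, 0.2397]
tool_rot: [0.63, 3.075, 0.003]
contact_force: [0.4, -0.6, -3.2]
opening: 0.0086
grip_force: 59.3
shift [ 0.0004 -0.0014  0.0032] turn [0.0022 0.0021 0.0018] t 6.3
```

View pics/w4.png

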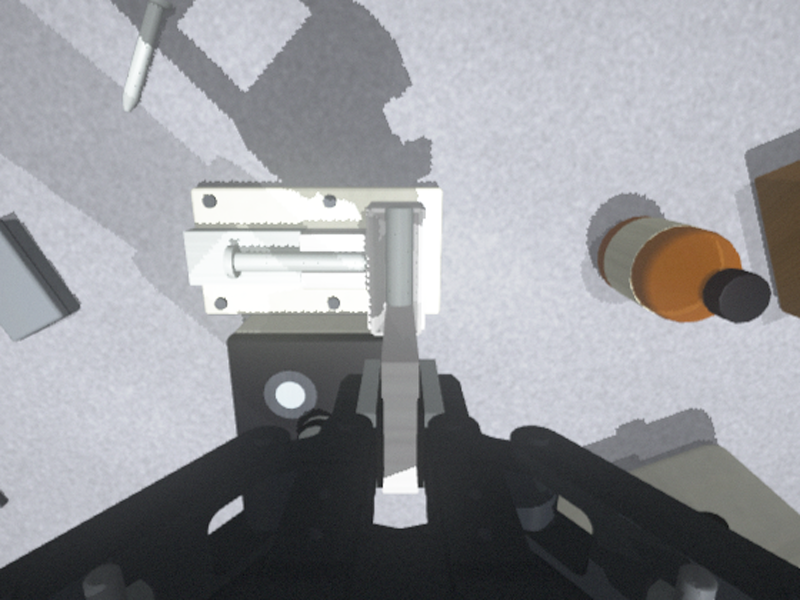

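The plate is above the pocket. The lip's outer corners are at (370,204), (424,204), (419,333) and (370,333), the base's +y edge is at x=440, and the pin head is at (232,262). I'll check the fit numerically.

Run:
```python
from h import *
np.set_printoptions(precision=4,suppress=True)
w=load("w4"); sc=lambda P:(np.array(P)+.5)*.7-.5
L=np.array([[-50,-95,20],[-50,95,20],[50,95,20],[0,60,90],[0,60,90]])/1e3
o=[(w,L,sc([[192,187],[440,187],[440,313],[396,269],[396,269]]))]
p,r=fit(o,[.479,.23,-.405]);print(p,r); P=place(p,[[0,.06,.02]])[0]; print(P)
g=cv2.cvtColor(w["image"],cv2.COLOR_BGR2GRAY)
for row in (138,142,145,225,228): print(row,g[row,250:305])
print("col260",g[125:240,261]); print("col294",g[125:240,294])
```

```text
[ 0.4777  0.232  -0.3962] [[-2.4709 -0.3241]
 [ 1.8093 -1.8187]
 [ 0.2883 -0.9357]
 [-0.0869  1.6595]
 [-0.0869  1.6595]]
[0.5009 0.2873 0.02  ]
138 [214 216 215 216 215 213 213 210 213 212 213 213 214 216 216 213 213 214
 211 211 216 216 217 216 217 216 212 215 216 217 217 218 217 217 220 219
 217 216 216 217 215 215 243 254 255 255 255 255 255 255 255 255 255 255
 255]
142 [212 213 215 214 212 212 213 213 196 153 140 138 136 140 140 140 140 138
 137 140 138 138 137 138 140 137 138 137 140 136 139 139 139 139 138 141
 141 140 137 136 137 140 138 139 138 193 251 255 255 255 255 255 255 255
 255]
145 [213 213 213 216 212 180 163 145 141 146 154 157 159 157 155 156 158 154
 154 150 139 139 138 141 141 144 143 146 144 142 143 143 144 143 144 145
 143 145 142 153 157 159 157 156 148 140 139 191 254 255 255 255 255 255
 255]
225 [142 140 142 141 144 142 143 208 177 191 226 231 221 217 216 213 215 208
 190 147 133 133 134 132 134 137 136 136 137 139 138 138 137 139 139 138
 138 137 139 137 168 191 228 238 239 254 254 234 207 206 206 207 204 207
 206]
228 [139 143 142 141 139 141 140 210 25
[... 439 characters left out ...]
6 156 156 159 158 157 157 156 156 157 156 155 157
 155 156 155 154 156 155 158 159 158 157 154 154 156 157 158 156 156 156
 156 155 154 157 157 153 157 194 232 232 231 231 231 231 230 231 230 232
 219 150  86  72  73  80  90]
col294 [208 199 155 139 137 138 190 245 254 255 255 255 255 255 255 254 211 138
 137 141 148 174 185 177 179 182 181 184 182 182 184 183 196 233 249 249
 249 249 250 249 249 249 250 250 250 250 250 250 250 249 250 250 250 250
 250 251 250 250 250 250 250 250 250 250 250 250 250 251 251 251 250 250
 251 251 250 251 250 250 250 251 250 251 250 250 251 250 248 238 240 238
 239 239 239 239 240 239 240 239 239 240 239 240 242 246 246 241 235 231
 222 205 204 202 209 207 205]
```

Run:
```python
from h import *
np.set_printoptions(precision=4,suppress=True)
w=load("w4"); M=np.linalg.inv(w["mount"])
def pj(P):
    c=M@np.append(P,1); return np.array([w["fx"]*c[0]/c[2]+w["cx"],w["fy"]*c[1]/c[2]+w["cy"]])
z=.2397-.09
a=pj([.0005,.0004,z]);print(a,pj([.0015,.0004,z])-a,pj([.0005,.0014,z])-a)
for p in ([.4789,.2320,-.4061],[.4777,.232,-.3962]):
  print(proj(w,place(p,[[0,.06,.09],[-.05,.095,.02],[.05,.095,.02],[-.05,-.095,.02],[-.032,.06,.09],[.032,.06,.09]])))
```

```text
[279.4638 192.9184] [-0.0007 -1.0702] [ 1.0984 -0.0002]
[[277.5018 191.5678]
 [310.529  130.8373]
 [308.0903 219.6505]
 [132.7054 130.5276]
 [277.4972 156.2316]
 [277.5061 224.8357]]
[[276.9762 189.7474]
 [309.6712 128.8751]
 [308.1507 217.9662]
 [131.7831 130.3729]
 [276.5955 154.2973]
 [277.3346 223.1192]]
```

```bash
python3 -m jog '[[[0.001,-0.001,0.005],[0,0,0]],[[0.0023,-0.002,0.012],[0,0,0]],[[0.0023,-0.002,0.018],[0,0,0]],[[0.0023,-0.002,0.018],[0,0,0]],[[0.0023,-0.002,0.018],[0,0,0]]]'; python3 -m jog '[[[0,0,0.004],[0,0,0]],[[0,0,0.008],[0,0,0]],[[0,0,0.012],[0,0,0]],[[0,0,0.012],[0,0,0]],[[0,0,0.012],[0,0,0]]]'
```

```text
t: 6.8
tool_pos: [0.4998, 0.2866, 0.2187]
tool_rot: [-0.628, -3.077, 0.001]
contact_force: [-0.2, -0.2, -2.8]
opening: 0.009
grip_force: 59.4
t: 7.3
tool_pos: [0.5, 0.2866, 0.2071]
tool_rot: [-0.628, -3.078, 0.0]
contact_force: [-0.6, 0.2, -3.1]
opening: 0.0091
grip_force: 59.5
```

```bash
python3 -m jog '[[[0,0,0.002],[0,0,0]],[[0,0,0.004],[0,0,0]],[[0,0,0.006],[0,0,0]],[[0,0,0.006],[0,0,0]]]'; python3 -m jog '[[[0,0,0.003],[0,0,0]],[[0,0,0.006],[0,0,0]],[[0,0,0.009],[0,0,0]],[[0,0,0.009],[0,0,0]]]'
```

```text
t: 7.7
tool_pos: [0.5002, 0.2865, 0.201]
tool_rot: [0.628, 3.078, -0.0]
contact_force: [1.0, -0.8, -3.5]
opening: 0.0091
grip_force: 59.5
t: 8.1
tool_pos: [0.5001, 0.2865, 0.1916]
tool_rot: [-0.629, -3.078, 0.001]
contact_force: [1.7, -0.9, -3.5]
opening: 0.0092
grip_force: 59.4
```

```bash
python3 -m jog '[[[0,0,0.005],[0,0,0]],[[0,0,0.011],[0,0,0]],[[0,0,0.017],[0,0,0]],[[0,0,0.02],[0,0,0]],[[0,0,0.02],[0,0,0]]]'; python3 -m jog '[[[0,0,0.004],[0,0,0]],[[0,0,0.009],[0,0,0]],[[0,0,0.014],[0,0,0]],[[0,0,0.019],[0,0,0]],[[0,0,0.019],[0,0,0]]]'
```

```text
t: 8.6
tool_pos: [0.5, 0.2864, 0.1714]
tool_rot: [-0.629, -3.078, 0.001]
contact_force: [3.0, -1.0, -4.3]
opening: 0.0091
grip_force: 59.3
t: 9.1
tool_pos: [0.5001, 0.2864, 0.1523]
tool_rot: [0.629, 3.078, -0.001]
contact_force: [4.1, -0.6, -4.9]
opening: 0.0089
grip_force: 59.3
```

```bash
python3 -m jog '[[[0,0,0.002],[0,0,0]],[[0,0,0.004],[0,0,0]],[[0,0,0.004],[0,0,0]]]'
```

```text
t: 9.4
tool_pos: [0.5003, 0.2867, 0.1493]
tool_rot: [0.628, 3.078, 0.0]
contact_force: [3.5, -1.9, -2.6]
opening: 0.0092
grip_force: 59.6
```

```bash
python3 -m jog '[[[0,0,0.002],[0,0,0]],[[0,0,0.003],[0,0,0]],[[0,0,0.003],[0,0,0]]]';python3 -m jog '[[[0,0,0.001],[0,0,0]],[[0,0,0.002],[0,0,0]],[[0,0,0.002],[0,0,0]]]'
```

```text
t: 9.7
tool_pos: [0.5003, 0.2867, 0.1464]
tool_rot: [0.628, 3.077, 0.0]
contact_force: [4.9, -1.1, -1.3]
opening: 0.0092
grip_force: 59.7
t: 10.0
tool_pos: [0.5006, 0.2869, 0.1458]
tool_rot: [0.628, 3.077, 0.001]
contact_force: [2.7, -3.0, 5.3]
opening: 0.0089
grip_force: 60.7
```

```bash
python3 -m jog '[[[0,0,0],[0,0,0]],[[0,0,0],[0,0,0]],[[0,0,0],[0,0,0]]]' 0.4; python3 -m jog '[[[0,0,-0.02],[0,0,0]],[[0,0,-0.06],[0,0,0]],[[0,0,-0.1],[0,0,0]],[[0,0,-0.14],[0,0,0]],[[0,0,-0.16],[0,0,0]]]'
python3 - <<'E'
from h import *
from station import ctrl
p=[.4785,.2322,-.403]
# above/behind the pin head
for z,y in ((.30,-.10),(.10,-.10)):
    P=place(p,[[0,y,z]])[0]; print(P); delta(P,p[2])
E
```

```text
t: 10.3
tool_pos: [0.499, 0.2868, 0.1434]
tool_rot: [-0.628, -3.076, 0.001]
contact_force: [0.5, -0.1, 0.0]
opening: 0.0343
grip_force: 0.0
t: 10.8
tool_pos: [0.5007, 0.2874, 0.3087]
tool_rot: [0.627, 3.075, 0.005]
contact_force: [-0.4, 0.2, 0.8]
opening: 0.0343
grip_force: 0.0
[0.43928202 0.14021114 0.3       ]
shift [-0.0011 -0.1595  0.008 ] turn [ 5.3000e-03 -1.0000e-03  1.5714e+00] t 10.8
[0.43928202 0.14021114 0.1       ]
shift [-0.0006 -0.1603  0.208 ] turn [ 5.3000e-03 -1.0000e-03  1.5714e+00] t 10.8
```

```bash
python3 - <<'E'
from h import *
p=[.4785,.2322,-.403]
P=place(p,[[0,-.085,.12]])[0]; print(P); delta(P,p[2]+np.pi/2)
E
python3 -m jog '[[[0,-0.03,0],[0,0,0]],[[0,-0.07,0],[0,0,0]],[[0,-0.11,0],[0,0,0]],[[0,-0.135,0.02],[0,0,0]],[[0,-0.145,0.06],[0,0,0]]]' 0 20
python3 - <<'E'
from h import *
p=[.4785,.2322,-.403]
P=place(p,[[0,-.085,.12]])[0]; delta(P,p[2]+np.pi/2)
E
```

```text
[0.44516472 0.15400947 0.12      ]
shift [-0.0006 -0.1452  0.1881] turn [0.004  0.0028 0.0006] t 10.8
t: 11.3
tool_pos: [0.4443, 0.1523, 0.2473]
tool_rot: [0.629, 3.071, 0.005]
contact_force: [0.9, 0.1, -1.6]
opening: 0.0
grip_force: 0.0
shift [0.0007 0.0013 0.1273] turn [ 0.0044  0.0061 -0.0013] t 11.3
```

```bash
python3 -m jog '[[[0,0,0.03],[0,0,0]],[[0,0,0.07],[0,0,0]],[[0,0,0.11],[0,0,0]],[[0,0,0.127],[0,0,0]],[[0,0,0.127],[0,0,0]]]'
python3 - <<'E'
from h import *
from station import ctrl,optics
o=ctrl.get_obs(); d=wristcam(optics.get_image("wrist"),o); pickle.dump(d,open("pics/w5.pkl","wb"))
cv2.imwrite("pics/w5.png",cv2.resize(d["image"],(800,600),interpolation=cv2.INTER_CUBIC))
p=[.4785,.2322,-.403]
delta(place(p,[[0,-.085,.045]])[0],p[2]+np.pi/2)
M=np.linalg.inv(d["mount"])
def pj(P):
    c=M@np.append(P,1); return np.round((np.array([d["fx"]*c[0]/c[2]+d["cx"],d["fy"]*c[1]/c[2]+d["cy"]])+.5)/.7)
z=o["tool_pos"][2]-.05
print(pj([0,.0145,z]),pj([0,.0253,z]),pj([0,0,0]),pj([0.01,.0253,z]))
E
```

```text
t: 11.8
tool_pos: [0.44, 0.1529, 0.1132]
tool_rot: [-0.627, -3.07, 0.004]
contact_force: [-1.2, 0.2, -0.6]
opening: -0.0001
grip_force: 0.0
shift [-0.0031  0.0022  0.0707] turn [-0.0018 -0.0037  0.0003] t 11.85
[430. 321.] [454. 321.] [398. 383.] [454. 301.]
```

View pics/w5.png

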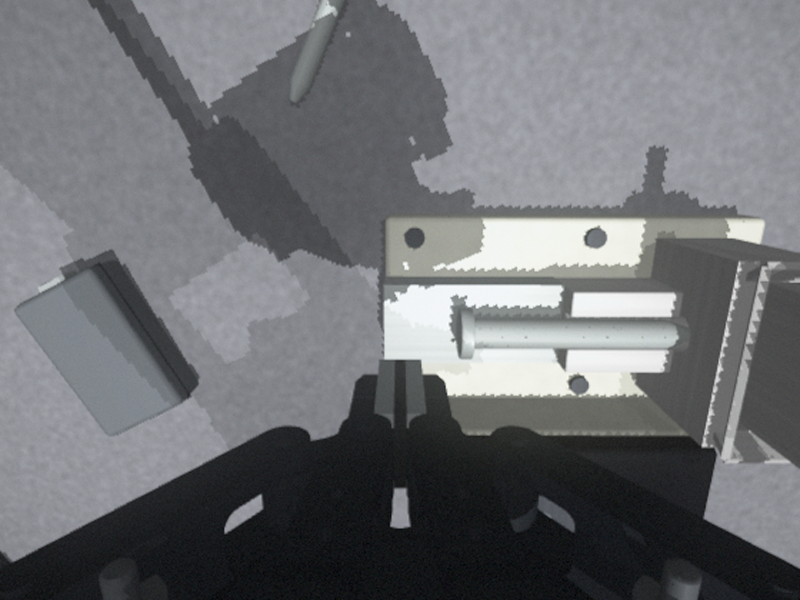

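The pin lies straight. Its head back is at (460,333) and its tip at (688,333) in front of the fork, and the plate stands in the pocket. The closed fingers at (400,365) are behind the head, with about 13 mm clearance.

```bash
python3 -m jog '[[[-0.001,0,0.02],[0,0,0]],[[-0.003,0.0,0.04],[0,0,0]],[[-0.003,0.0,0.055],[0,0,0]],[[-0.003,0.0,0.055],[0,0,0]],[[-0.003,0.0,0.055],[0,0,0]]]'
python3 - <<'E'
from h import *
p=[.4785,.2322,-.403]
delta(place(p,[[0,-.085,.045]])[0],p[2]+np.pi/2)
E
```

```text
t: 12.35
tool_pos: [0.4471, 0.1524, 0.064]
tool_rot: [0.628, 3.076, 0.002]
contact_force: [0.1, -0.2, 1.0]
opening: 0.0001
grip_force: 0.0
shift [0.0024 0.0007 0.019 ] turn [0.0013 0.0017 0.0003] t 12.35
```

```bash
python3 -m jog '[[[0.001,0,0.008],[0,0,0]],[[0.0025,0,0.015],[0,0,0]],[[0.0025,0,0.0185],[0,0,0]],[[0.0025,0,0.0185],[0,0,0]]]';  python3 -m jog '[[[0,0.005,0],[0,0,0]],[[0,0.01,0],[0,0,0]],[[0,0.015,0],[0,0,0]],[[0,0.02,0],[0,0,0]],[[0,0.02,0],[0,0,0]]]'
python3 - <<'E'
from h import *
p=[.4785,.2322,-.403]
delta(place(p,[[0,-.0295,.045]])[0],p[2]+np.pi/2)
E
```

```text
t: 12.75
tool_pos: [0.443, 0.153, 0.043]
tool_rot: [-0.628, -3.077, 0.001]
contact_force: [0.0, -0.5, 0.2]
opening: -0.0002
grip_force: 0.0
t: 13.25
tool_pos: [0.452, 0.1722, 0.044]
tool_rot: [0.627, 3.078, 0.001]
contact_force: [-0.4, 0.3, -0.4]
opening: -0.0001
grip_force: 0.0
shift [-0.0009  0.0361 -0.0009] turn [0.0006 0.0004 0.0009] t 13.25
```

```bash
python3 -m jog '[[[0,0.004,0],[0,0,0]],[[0,0.008,0],[0,0,0]],[[0,0.012,0],[0,0,0]],[[0,0.016,0],[0,0,0]],[[0,0.02,0],[0,0,0]]]'; python3 -m jog '[[[0,0.003,0],[0,0,0]],[[0,0.006,0],[0,0,0]],[[0,0.009,0],[0,0,0]],[[0,0.009,0],[0,0,0]]]'
python3 - <<'E'
from h import *
p=[.4785,.2322,-.403]
delta(place(p,[[0,-.0295,.045]])[0],p[2]+np.pi/2)
E
```

```text
t: 13.75
tool_pos: [0.4596, 0.1902, 0.0439]
tool_rot: [0.628, 3.078, 0.0]
contact_force: [-0.4, -1.1, 0.3]
opening: 0.0003
grip_force: 0.5
t: 14.15
tool_pos: [0.4632, 0.1986, 0.0439]
tool_rot: [0.628, 3.078, 0.001]
contact_force: [0.1, 0.1, -1.1]
opening: 0.0001
grip_force: 0.0
shift [-0.0009  0.0075 -0.0011] turn [0.0006 0.0001 0.0003] t 14.15
```

```bash
python3 -m jog '[[[0,0.002,0],[0,0,0]],[[0,0.004,0],[0,0,0]],[[0,0.006,0],[0,0,0]]]'; python3 -m jog '[[[0,0.001,0],[0,0,0]],[[0,0.002,0],[0,0,0]],[[0,0.003,0],[0,0,0]]]'
```

```text
t: 14.45
tool_pos: [0.4653, 0.2037, 0.0438]
tool_rot: [-0.629, -3.078, 0.0]
contact_force: [-0.9, -0.8, 0.7]
opening: -0.0
grip_force: 0.5
t: 14.75
tool_pos: [0.466, 0.2053, 0.0438]
tool_rot: [-0.627, -3.077, 0.006]
contact_force: [-4.0, -7.9, 5.2]
opening: -0.0004
grip_force: 4.7
```

```bash
python3 -m jog '[[[0,0.001,0],[0,0,0]],[[0,0.002,0],[0,0,0]],[[0,0.002,0],[0,0,0]],[[0,0.002,0],[0,0,0]]]'
python3 - <<'E'
from h import *
p=[.4785,.2322,-.403]
delta(place(p,[[0,-.0295,.045]])[0],p[2]+np.pi/2)
E
```

```text
t: 15.15
tool_pos: [0.466, 0.2054, 0.0438]
tool_rot: [-0.627, -3.076, 0.012]
contact_force: [-5.8, -13.5, 8.4]
opening: -0.0
grip_force: 7.4
shift [-0.001   0.     -0.0012] turn [-0.0082 -0.0012  0.001 ] t 15.15
```

```bash
python3 -m jog '[[[0,-0.006,0],[0,0,0]],[[0,-0.016,0],[0,0,0]],[[0,-0.03,0],[0,0,0]],[[0,-0.04,-0.02],[0,0,0]],[[0,-0.045,-0.06],[0,0,0]]]'; python3 -m jog '[[[0,0,-0.04],[0,0,0]],[[0,0,-0.08],[0,0,0]],[[0,0,-0.12],[0,0,0]],[[0,-0.01,-0.13],[0,0,0]],[[0,-0.01,-0.13],[0,0,0]]]'
python3 - <<'E'
from h import *
from station import ctrl,optics
o=ctrl.get_obs(); d=optics.get_image("wrist")["image"]; s=optics.get_image("side")["image"]
r=lambda im,w,h:cv2.resize(im,(w,h),interpolation=cv2.INTER_CUBIC)
cv2.imwrite("pics/f.png",np.hstack([r(d[100:310,250:530],480,600) if 0 else r(d[60:350,260:522],480,531),r(s[245:345,200:260+0],320,531)]))
print(o["tool_pos"],o["contact_force"])
E
```

```text
t: 15.65
tool_pos: [0.4458, 0.1652, 0.1004]
tool_rot: [-0.628, -3.07, 0.005]
contact_force: [1.1, 0.7, 0.5]
opening: 0.0001
grip_force: 0.0
t: 16.15
tool_pos: [0.4464, 0.157, 0.2361]
tool_rot: [0.629, 3.073, 0.003]
contact_force: [-0.5, 0.5, -0.2]
opening: -0.0004
grip_force: 0.0
[0.44636889 0.15695999 0.23605845] [-0.52998445  0.54148908 -0.16850375]
```

View pics/f.png

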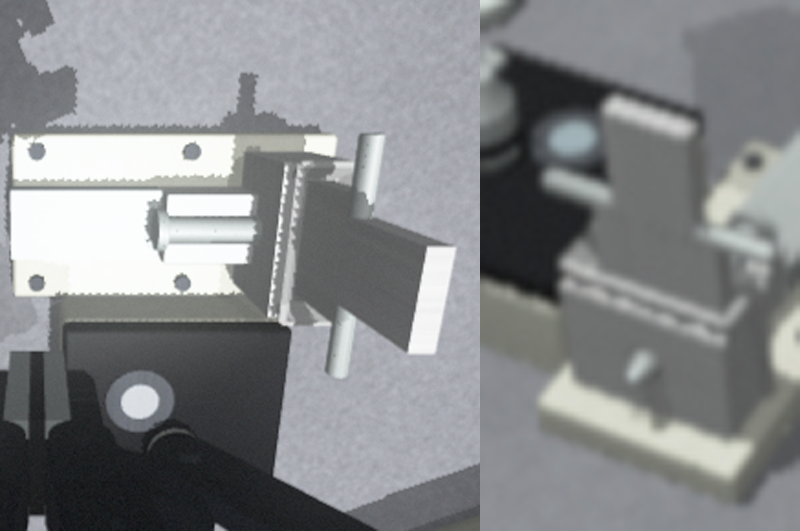

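The pin head sits against the saddle at (162,230) in the wrist crop, and its tip comes out through the outer ear at (640,365) in the side crop. The plate stands fully down in the fork, so I'm handing in.

```bash
python3 -c "
from station import job
print(job.finish_job())"
```

```text
the job is handed in; nothing more can be done
None
```

The lock plate stands fully down in the fork and the pin is through it with its head home against the saddle; handed in at about 16 s of the 59 s limit, with the robot clear and no bystander touched that I saw.

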